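Punch-mark the steel bar in the bench marking press

TASK

Two identical spring-return marking presses stand on the workbench; only one of them has the grey steel bar lying in its cradle. Punch-mark that bar: push the red palm cap of its press straight down through the whole stroke to the stop, hold it there a moment, then let go so that the cap springs all the way back up. Do not work the empty press, and leave the bar lying in its cradle.

Things in the scene. Friction and masses are not known exactly. Their poses are not given: they have to be found in the camera images.
- marking_cap (a point): Centre of the top face of the red palm cap on the green press that holds the steel bar. Cap: round, 44 mm wide (flat top 36 mm), 14 mm thick; its top is 190 mm above the bench at rest, 160 mm fully down, always the highest part of the press by 16 mm. The point moves with the cap; z up, y along the bar; the press (fixed to the bench) may be turned up to 0.45 rad.
- marking_plunger (a joint): Stroke of that cap's vertical plunger in m: 0 = up at rest, 0.030 = fully down on its stop, where the punch just meets the bar. The spring resists with about 6 N at the start and 12 N at the end of the stroke, and lifts the cap by itself when it is let go.
- idle_cap (a point): Centre of the top face of the red palm cap of the other, identical press (green, base 125 x 96 mm, column on the side away from the robot), whose white cradle is empty. This one must not be pressed.
- steel_bar: Grey round steel bar, 28 mm in diameter and 120 mm long, lying loose in the white channel-shaped cradle of the marking press, under the punch, its ends sticking out on either side. Origin: middle of its underside, 28 mm above the bench; y axis along its length. It need not be touched.
Not all that is in view belongs to the job. What is shaped like the part that bears marking_cap but black is not meant.

How it is judged:
On the way:
1. the cap of the press that holds the bar is pushed down through its stroke (at least 26 of its 30 mm) and held 0.2 s (value of joint marking_plunger above 0.026 m), for 0.2 s.
At the end, for the whole second after the job is handed in: After the full push the cap of the marking press is back up (within 3 mm), the steel bar lies at rest in its cradle within 15 mm of where it was, and the cap of the empty press is up (within 6 mm) (value of joint marking_plunger below 0.003 m and distance of steel_bar from where it was at the start of the episode below 0.015 m and linear speed of steel_bar below 0.02 m/s and distance of idle_cap from where it was at the start of the episode below 0.006 m); the robot touches nothing.
It fails at once if the cap of the empty press is pushed down by more than 8 mm (distance of idle_cap from where it was at the start of the episode above 0.008 m).
It fails at once if the steel bar is knocked out of its cradle (moved more than 30 mm) (distance of steel_bar from where it was at the start of the episode above 0.03 m).
It also fails if it takes over 29 s, if anything falls off the work surface, if the arm or the gripper's body presses on something with over 40 N, if the wrist force passes 120 N, or if a joint passes its speed limit or range.

ROBOT

A 6-joint arm with a two-finger parallel gripper is mounted at the origin on a cart in front of the work surface, level with it; the furniture and walls round the work are solid. World frame = base frame: x ahead of the robot, y to its left, z up, the work surface at z = 0. Lengths are in m, angles in rad, forces in N, time in s.
With the tool pointing down it reaches from about 0.375 to 0.9 m from the base axis. Payload 3.1 kg.
Tool frame: the origin (TCP) lies at the very end of the fingers, on their centre line; the grasp point (between the pads) lies 19 mm behind it; z points along the fingers, y is the line along which they close (so a half turn about z gives the same grasp; the last joint's range is limited). The gripper opens to 87 mm and grips with 3 to 60 N. Pads are 19 mm wide; open, the fingers measure 117 mm over their backs; the gripper's body (75 mm by 190 mm) begins 51 mm behind the grasp point.
Start: joints at [-1.524, 0.527, 1.433, -0, 1.181, -0.178], TCP at [0.14, -0.609, 0.223] pointing down, gripper open.
Joint ranges: [-3.08, 3.08], [-0.75, 2.2], [0.22, 2.44], [-1.43, 4.57], [0, 2.65], [-2.85, 2.85]. Speed limits (rad/s): [2.79, 2.79, 3.14, 3.14, 3.14, 3.14].

INTERFACE

Orientations are given as a unit quaternion [x, y, z, w].
In Python, from rig import status, viewer, robot gives the robot as it stands.
- The arm moves only by the tool arm_command, never from a script. Its arguments are lists of equal length, an entry for each row: "delta_rot": the turn, a rotation vector about the tool's x, y, z in degrees, a list of three; "delta_pos": the shift along the tool's x, y, z in m, a list of three; "gripper": the closure, from -1 (fully open) to 1 (shut). In form: {"delta_rot": [[rx, ry, rz], ...], "delta_pos": [[dx, dy, dz], ...], "gripper": [gripper, ...]}. A call has 1 to 12 rows; each row is the pose to reach, as a shift and turn from the pose commanded when the call began, along the tool's axes at that moment; what a row does not reach only later rows make up. A row lasts 1/12 s, in which the tool goes at most 41.7 mm and 7.16 degrees, less where a joint would pass 70% of its speed; a pose out of reach is approached as far as the arm can. A call with a gripper value outside its range is refused whole. The fingers move at their own pace and stop on an object; "grip_force" is the grip in N (left out, the last holds). Time passes only in rows, so rows that repeat a pose let the fingers close. It gives the time, the measured TCP pose, the force, the opening and the grip force at its end, in the units of the state.
- status.get_obs(): the state, without advancing time (a new reading comes with each control period).
- viewer.camera(name): name is "side" or "top" or "wrist"; returns a dict with "pixels" (480x640x3 uint8, blue, green, red), "fx", "fy", "cx", "cy" (pixels), "pose" (4x4, takes a point from camera to world coordinates); the wrist camera has in their place "mount" (4x4, takes a point from camera to tool coordinates, whose origin is the TCP and whose axes are the flange's). Camera axes: x right, y down, z forward; pixel columns grow to the right and rows downward; lengths in m; the calibration is good to about 2 mm. A picture is of the moment at which its call begins: read the wrist's pose just before it. There is no depth.
- robot.hand_in(): hands the job in; it is judged then, once.
The state is a dict: "time": time; "q": joint angles; "joint_velocities": joint speeds; "joint_torque": joint torques, N m; "position": TCP position; "tool_rot": TCP orientation; "ft_force": force on the tool from outside, world axes, zero at the start; "moment": the same for the moment, N m; "grip_width": finger opening in m; "grip_force": force on a finger pad.
Only numpy, scipy, OpenCV 4.12 (cv2) and the standard library are available. Lean on these libraries where they do the work, as an engineer would, in place of code of your own. Each camera call takes 0.05 s, during which the arm holds its last target. There are 200 camera calls.

## Working session

There is one attempt and no reset: what is moved stays moved. The work goes in short steps, Python scripts to look and compute and a tool call to move; the robot and the scene stay as the last step left them, time stands still between calls to the robot, and variables do not carry over. Pictures are saved under pics/ and viewed, at most 10 in all, crops included, and the job is handed in when it is done.

Besides the shell and the picture viewer there is one more tool, called as name(argument=value, ...) on one line, values as JSON. arm_command: Moves the arm, as the interface text tells. Its arguments: {"type":"object","properties":{"delta_rot":{"type":"array","items":{"type":"array","items":{"type":"number"}}},"delta_pos":{"type":"array","items":{"type":"array","items":{"type":"number"}}},"gripper":{"type":"array","items":{"type":"number"}},"grip_force":{"type":"number"}},"required":["delta_rot","delta_pos","gripper"]}

```bash
mkdir -p pics
cat > h.py <<'E'
import numpy as np,cv2
def ray(c,u,v,z):
    P=np.array(c["pose"]);d=P[:3,:3]@np.array([(u-c["cx"])/c["fx"],(v-c["cy"])/c["fy"],1]);o=P[:3,3]
    return o+d*(z-o[2])/d[2]
E
python3 - <<'E'
from rig import status,viewer,robot
import cv2,pickle
for n in("side","top"):
    c=viewer.camera(n);cv2.imwrite(f"pics/{n}0.png",c["pixels"]);pickle.dump(dict(c),open(n+".pkl","wb"))
    print(n,c["pose"],c["fx"])
o=status.get_obs();print(o["position"],o["tool_rot"],o["ft_force"],o["time"],o["grip_width"])
E
```

```text
side [[ 0.99838043  0.04764191 -0.03109278  0.59699981]
 [ 0.05456855 -0.64741144  0.76018465 -0.75003879]
 [ 0.01608682 -0.76065017 -0.64896266  0.73531334]
 [ 0.          0.          0.          1.        ]] 485.7189545422506
top [[-0.00695294 -0.99779339  0.06603032  0.48666992]
 [-0.99993829  0.00636535 -0.009105   -0.04374981]
 [ 0.00866461 -0.06608955 -0.99777607  1.14789815]
 [ 0.          0.          0.          1.        ]] 528.0819088126858
[ 0.1399133  -0.60847313  0.22168584] [ 9.93634987e-01  1.12643632e-01  6.68868406e-05 -9.59662960e-04] [-0.06092564 -0.24680267 -0.48834352] 0.1 0.0869620040146728
```

View pics/top0.png

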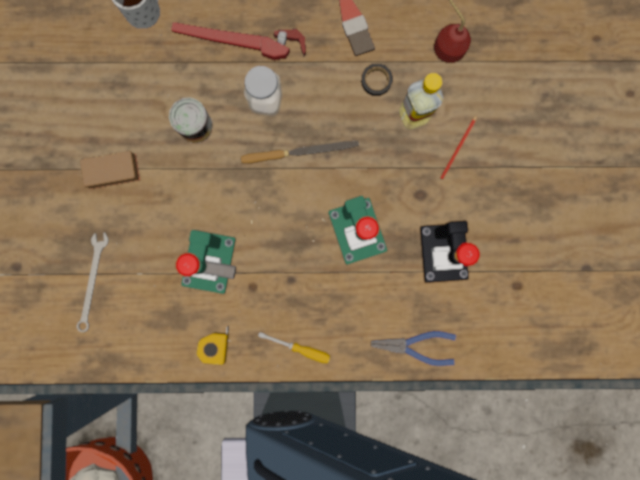

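View pics/side0.png

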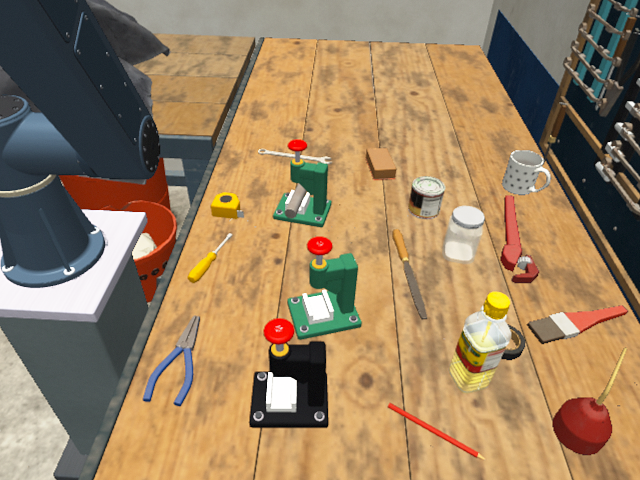

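The top view shows the bar in the left green press, with its cap at about (188,265). The middle press, cap at (368,228), is empty, and the one at (468,254) is black. In the side view the marking cap is at about (297,146).

Run:
```python
import pickle,cv2,numpy as np
from h import ray
for n,box in(("top",(165,240,215,290)),("side",(280,135,320,157))):
    c=pickle.load(open(n+".pkl","rb"));p=c["pixels"].astype(int)
    m=((p[...,2]>150)&(p[...,1]<80)&(p[...,0]<80)).astype(np.uint8);k=np.zeros_like(m);x0,y0,x1,y1=box;k[y0:y1,x0:x1]=1;m*=k
    v,u=np.nonzero(m);print(n,u.mean(),v.mean(),u.min(),u.max(),v.min(),v.max(),"z.183",ray(c,u.mean(),v.mean(),.183),ray(c,u.mean(),v.mean(),.19))
    s=c["pixels"][y0-20:y1+50,x0-30:x1+60];cv2.imwrite(f"pics/{n}c.png",cv2.resize(s,None,fx=4.5,fy=4.5,interpolation=3))
```

```text
top 186.83622828784118 264.22828784119105 176 198 253 275 z.183 [0.5205451 0.1918509 0.183    ] [0.52029934 0.1901417  0.19      ]
side 296.9940119760479 144.76047904191617 288 306 140 150 z.183 [0.51670917 0.19549766 0.183     ] [0.51772677 0.18351397 0.19      ]
```

View pics/topc.png

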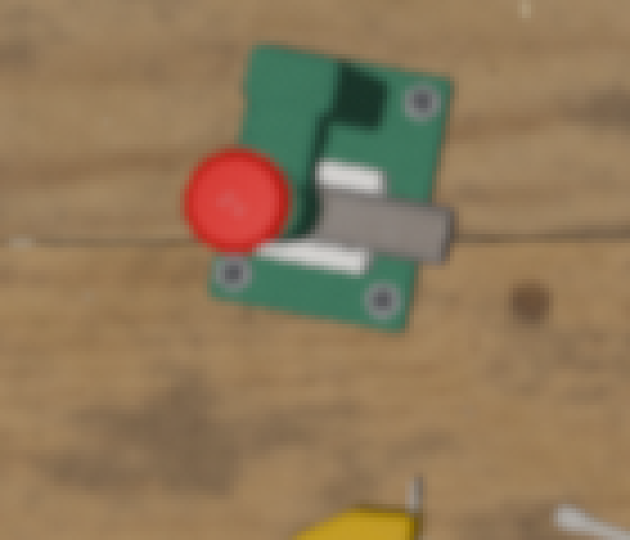

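Both views agree on a cap centre of about (0.519, 0.191, 0.19). The face height, size and reach are all consistent, so I'm moving there with the fingers shut.

arm_command(delta_rot=[[0,0,0],[0,0,0],[0,0,0],[0,0,0],[0,0,0],[0,0,0],[0,0,0],[0,0,0],[0,0,0],[0,0,0],[0,0,0],[0,0,0]], delta_pos=[[0.01,-0.01,-0.01],[0.03,-0.03,-0.02],[0.06,-0.055,-0.03],[0.085,-0.08,-0.04],[0.11,-0.105,-0.045],[0.135,-0.13,-0.05],[0.16,-0.155,-0.05],[0.185,-0.18,-0.05],[0.21,-0.2,-0.05],[0.235,-0.225,-0.05],[0.255,-0.24,-0.05],[0.262,-0.248,-0.05]], gripper=[1,1,1,1,1,1,1,1,1,1,1,1], grip_force=20)

```text
time: 1.1
position: [0.341, -0.3048, 0.2731]
tool_rot: [0.993, 0.114, 0.0, -0.001]
ft_force: [-1.2, -0.4, -0.1]
grip_width: 0.0148
grip_force: 0.0
```

arm_command(delta_rot=[[0,0,0],[0,0,0],[0,0,0],[0,0,0],[0,0,0],[0,0,0],[0,0,0],[0,0,0],[0,0,0],[0,0,0],[0,0,0],[0,0,0]], delta_pos=[[0.01,-0.02,0],[0.03,-0.05,0],[0.05,-0.08,0],[0.07,-0.11,0],[0.09,-0.14,0],[0.11,-0.17,0],[0.13,-0.2,0],[0.15,-0.23,0],[0.17,-0.26,0],[0.19,-0.29,0],[0.21,-0.32,0],[0.22,-0.335,0]], gripper=[1,1,1,1,1,1,1,1,1,1,1,1])

```text
time: 2.1
position: [0.4798, 0.0702, 0.2731]
tool_rot: [0.993, 0.114, 0.001, -0.0]
ft_force: [1.2, -0.4, 0.4]
grip_width: 0.0001
grip_force: 0.0
```

arm_command(delta_rot=[[0,0,0],[0,0,0],[0,0,0],[0,0,0],[0,0,0],[0,0,0],[0,0,0],[0,0,0],[0,0,0]], delta_pos=[[0.01,-0.02,0.005],[0.025,-0.04,0.01],[0.04,-0.07,0.02],[0.055,-0.095,0.03],[0.0665,-0.112,0.04],[0.0665,-0.112,0.05],[0.0665,-0.112,0.055],[0.0665,-0.112,0.055],[0.0665,-0.112,0.055]], gripper=[1,1,1,1,1,1,1,1,1])

```text
time: 2.85
position: [0.5183, 0.1899, 0.2175]
tool_rot: [0.994, 0.112, -0.001, 0.0]
ft_force: [0.4, -0.2, 0.0]
grip_width: 0.0004
grip_force: 0.0
```

Run:
```python
from rig import status,viewer
import cv2
from h import ray
o=status.get_obs();print(o["position"],o["tool_rot"],o["ft_force"],o["grip_width"])
c=viewer.camera("side");cv2.imwrite("pics/side1.png",cv2.resize(c["pixels"][80:240,220:400],None,fx=3,fy=3,interpolation=3))
```

```text
[0.51830784 0.18988853 0.21748284] [ 9.93697928e-01  1.12089028e-01 -6.48196440e-04  2.41213449e-04] [ 0.3507338  -0.18937129  0.04400266] 0.0003543044521301001
```

View pics/side1.png

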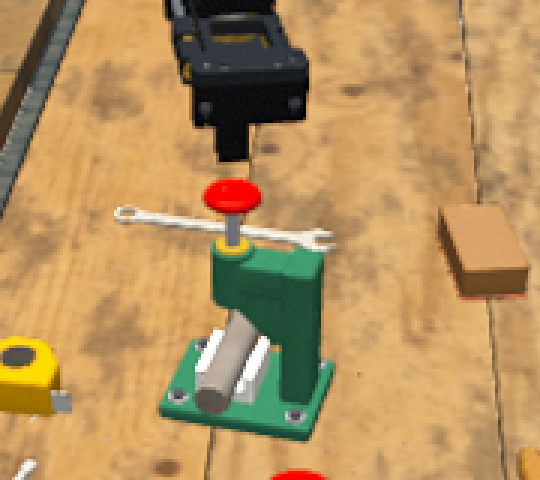

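The shut fingers, tip at about (232,160) in the crop, are centred above the red cap at (232,195). Next is the press.

arm_command(delta_rot=[[0,0,0],[0,0,0],[0,0,0],[0,0,0],[0,0,0],[0,0,0],[0,0,0],[0,0,0]], delta_pos=[[0,0,0.01],[0,0,0.02],[0,0,0.025],[0,0,0.03],[0,0,0.035],[0,0,0.04],[0,0,0.045],[0,0,0.045]], gripper=[1,1,1,1,1,1,1,1])

```text
time: 3.57
position: [0.5182, 0.1904, 0.1725]
tool_rot: [0.994, 0.113, -0.001, 0.001]
ft_force: [-3.5, -1.6, 8.6]
grip_width: 0.0003
grip_force: 4.4
```

arm_command(delta_rot=[[0,0,0],[0,0,0],[0,0,0],[0,0,0],[0,0,0],[0,0,0],[0,0,0],[0,0,0],[0,0,0]], delta_pos=[[0,0,0.003],[0,0,0.006],[0,0,0.009],[0,0,0.011],[0,0,0.012],[0,0,0.012],[0,0,0.012],[0,0,0.012],[0,0,0.012]], gripper=[1,1,1,1,1,1,1,1,1])

```text
time: 4.32
position: [0.5182, 0.1904, 0.1616]
tool_rot: [0.994, 0.113, -0.001, 0.001]
ft_force: [-3.9, -1.2, 11.7]
grip_width: 0.0003
grip_force: 5.5
```

Now I push gently onto the stop and hold.

arm_command(delta_rot=[[0,0,0],[0,0,0],[0,0,0],[0,0,0],[0,0,0],[0,0,0],[0,0,0]], delta_pos=[[0,0,0.001],[0,0,0.002],[0,0,0.002],[0,0,0.002],[0,0,0.002],[0,0,0.002],[0,0,0.002]], gripper=[1,1,1,1,1,1,1])

```text
time: 4.9
position: [0.5182, 0.1904, 0.1605]
tool_rot: [0.994, 0.113, -0.001, 0.001]
ft_force: [-4.3, -2.5, 16.6]
grip_width: 0.0004
grip_force: 7.9
```

The force rose from 11.7 N to 16.6 N over 1 mm, so the cap is on its stop. It has been held more than 0.2 s, so I can release.

arm_command(delta_rot=[[0,0,0],[0,0,0],[0,0,0],[0,0,0],[0,0,0],[0,0,0],[0,0,0],[0,0,0],[0,0,0],[0,0,0],[0,0,0],[0,0,0]], delta_pos=[[0,0,-0.003],[0,0,-0.008],[0,0,-0.014],[0,0,-0.02],[0,0,-0.026],[0,0,-0.032],[0,0,-0.045],[0,0,-0.06],[0,0,-0.08],[0,0,-0.09],[0,0,-0.09],[0,0,-0.09]], gripper=[1,1,1,1,1,1,1,1,1,1,1,1])

```text
time: 5.9
position: [0.519, 0.191, 0.2484]
tool_rot: [0.994, 0.113, 0.0, -0.0]
ft_force: [-0.2, -0.4, 0.1]
grip_width: 0.0004
grip_force: 0.0
```

Run:
```python
from rig import status,viewer
import cv2
o=status.get_obs();print(o["time"],o["position"],o["ft_force"])
c=viewer.camera("side");cv2.imwrite("pics/side2.png",cv2.resize(c["pixels"][80:240,220:400],None,fx=3,fy=3,interpolation=3))
```

```text
5.9 [0.51899518 0.19104662 0.24844455] [-0.19585918 -0.43810787  0.06480322]
```

View pics/side2.png

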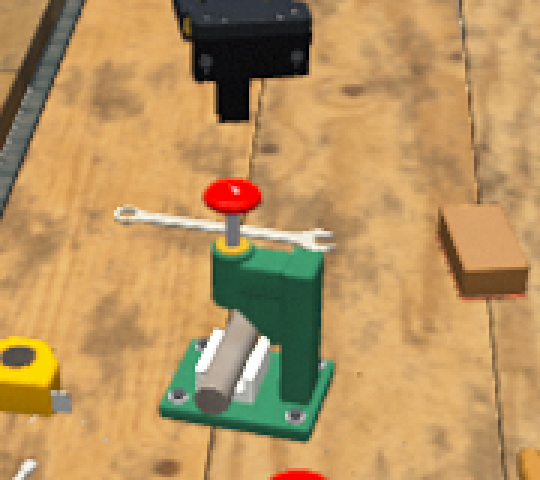

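The cap is fully back up at (232,195), the bar hasn't moved at (213,400), and the gripper is clear.

```bash
python3 -c "
from rig import robot
print(robot.hand_in())"
```

```text
the job is handed in; nothing more can be done
None
```

I pressed the marking press's cap to its stop, held it there and released it; it sprang back up, the bar stayed in its cradle, I never touched the empty press, and the job is handed in (no verdict was returned).

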